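# Clamp the plant-feed bottle and lift off its push-and-turn cap

## Robot

A 6-joint arm with a two-finger parallel gripper is mounted at the origin on the work surface. World frame = base frame: x ahead of the robot, y to its left, z up, the work surface at z = 0. Lengths are in m, angles in rad, forces in N, time in s.
With the tool pointing down it reaches from about 0.25 to 0.775 m from the base axis. Payload 4 kg.
Tool frame: the origin (TCP) lies at the very end of the fingers, on their centre line; the grasp point (between the pads) lies 19 mm behind it; z points along the fingers, y is the direction in which the jaws open and shut (so a half turn about z gives the same grasp; the last joint's range is limited). The gripper opens to 94 mm and grips with 3 to 60 N. Pads are 16 mm wide; open, the fingers measure 119 mm over their backs; the gripper's body (75 mm by 177 mm) begins 78 mm behind the grasp point.
Start: joints at [1.198, 0.087, 1.371, -0, 1.684, -0.103], TCP at [0.147, 0.53, 0.206] pointing down, gripper open.
Joint ranges: [-3.1, 3.1], [-0.76, 2.03], [0.27, 2.55], [-1.08, 4.22], [0.17, 2.65], [-2.57, 2.57]. Speed limits (rad/s): [2.79, 2.79, 3.14, 3.14, 3.14, 3.14].

## Interface

Orientations are given as [roll, pitch, yaw] about the fixed x, y, z axes, in that order (R = Rz(yaw) Ry(pitch) Rx(roll)).
In Python, from bench import robot, snapshot, models gives the robot as it stands.
- The arm moves only by the tool arm_command, never from a script. Its argument "commands" is text: rows parted by semicolons, each of 7 numbers parted by spaces: the shift along the tool's x, y, z in mm, then the turn, a rotation vector about the tool's x, y, z in degrees, then the opening, from 0 (shut) to 1 (fully open). In form: tx ty tz rx ry rz hand; .... A call has 1 to 12 rows; each row shifts and turns the pose as measured when the row begins, along the tool's axes as they then stand; what a row does not reach is not made up. A row lasts 1/8 s, in which the tool goes at most 62.5 mm and 10.7 degrees, less where a joint would pass 70% of its speed; a pose out of reach is approached as far as the arm can. A call is refused whole if a number of a shift passes 62.5 or a number of a turn 10.7, either way. A call with a gripper value outside its range is refused whole. The fingers move at their own pace and stop on an object; the grip force is fixed at half the most. Time passes only in rows, so rows that do not move let the fingers close. It gives the time, the measured TCP pose, the force and the opening at its end, in the units of the state.
- robot.get_obs(): the state, without advancing time (a new reading comes with each control period).
- snapshot(name): name is "side" or "top"; returns a dict with "img" (400x640x3 uint8, blue, green, red), "camera_matrix" (3x3 intrinsics, pixels), "dist" ([k1, k2, p1, p2, k3] as OpenCV has them; the pictures are not rectified), "origin" and "rotation" of the camera in the world. Camera axes: x right, y down, z forward; pixel columns grow to the right and rows downward; lengths in m; the calibration is good to about 2 mm. A picture is of the moment at which its call begins. There is no depth.
- robot.close_job(): hands the job in, once; it reports no verdict.
Trained networks look in a picture, given as the dict that the camera call returned (one of the last four; its "shot" number tells which), for a name from the list of things; names that differ only in an ending like _2 or _b are one class to them, and where a whole thing is asked for, a point or a joint stands for the part that bears it (a point fixed in the world has none). Each returns a list of dicts, best first, with "conf" (0 to 1); they miss things now and then, are a little off and sometimes report something else, mostly with a low value. They report only what shows in the picture. A call takes as long as a camera call. They do not tell look-alikes from the thing itself.
- models.spot_in(query, picture): "bbox" ([left, top, width, height] as shares, 0 to 1, of the picture: columns of its width, rows of its height, round what is visible of it).
- models.tip_of(query, picture): "centre" ([column, row] as shares, 0 to 1, of the picture: columns of its width, rows of its height: a listed point, or the origin of a listed thing).
The state is a dict: "time": time; "joint_positions": joint angles; "qvel": joint speeds; "joint_torque": joint torques, N m; "tool_pos": TCP position; "ee_rot": TCP orientation; "wrist_force": force on the tool from outside, world axes, zero at the start; "wrist_torque": the same for the moment, N m; "width": finger opening in m.
Only numpy, scipy, OpenCV 4.12 (cv2) and the standard library are available. Lean on these libraries where they do the work, as an engineer would, in place of code of your own. Each camera call takes 0.05 s, during which the arm holds its last target. There are 200 camera calls.

## Task

The square plant-feed bottle stands loose in the bench clamp. Take the clamp's sliding jaw by its knob, slide it up until the bottle is snug between both jaws, and turn the knob clockwise until it is tight, so that the bottle cannot twist; then press the child-safe cap down, twist it anticlockwise until it is free and lift it straight off. Finish while still holding the cap level in the gripper, about 8 cm above the bottle's open mouth, with the bottle still upright, clamped and the knob tight, and the dibber, pot and cloche left where they were.

Things in the scene. Friction and masses are not known exactly. Their poses are not given: they have to be found in the camera images.
- clamp: Aluminium bench bottle clamp, screwed down: slotted bed 92 mm wide, 310 mm long, top 20 mm above the bench. Origin on the bench on the bed's centre line; z up; the bed runs along this body's y from -175 to +135 mm. At the +y end stands the fixed grey jaw plate; the sliding jaw faces it from the -y side.
- fixed_face (a point): Middle of the fixed jaw's gripping face (at clamp y = +110 mm, looking to -y), 42.5 mm above the bench. Plate 86 mm wide, 20 mm thick, its top 65 mm above the bench.
- jaw (a joint): Sliding jaw's travel along the clamp's +y (m): 0 = fully open, more = nearer the fixed jaw. Opening between the faces = 140 mm minus this, so 0.074 with the 66 mm bottle snug. Knob loose: slides with 1.5 N of friction, pushing the bottle along the slippery bed (friction 0.2). Knob tight: holds over 25 N.
- jaw_face (a point): Middle of the sliding jaw's gripping face, 42.5 mm above the bench. Grey plate 84 mm wide, 20 mm thick, top 65 mm above the bench; behind it (to -y) a carriage block 74 mm wide, 90 mm long, top 52 mm above the bench, carries the knob.
- knob (a joint): Turn of the clamp knob on the sliding jaw (rad), vertical axis, growing clockwise seen from above. Starts loose (0 to 0.25), bites from 0.35, is tight over 1.1, stop at 1.4. Stays where left. Takes 0.12 N m, rising to 0.2 N m.
- knob_grip (a point): Centre of the clamp knob, where to grip it, 72 mm above the bench: black seven-lobed star knob 40 mm in diameter, from 60 to 84 mm above the bench. It lies on the clamp's centre line 85 mm behind (-y of) the sliding jaw's face and moves with the jaw. The jaw can be slid by it.
- bottle: Square white plastic plant-feed bottle, 0.2 to 0.4 kg, loose on the clamp's bed between the jaws, sides within 5 degrees of parallel to them, a gap at each side. Body 66 x 66 mm, flat shoulder 70 mm above its foot, neck 32 mm across. Origin at the centre of its foot, 20 mm above the bench; z up.
- cap: Grey ribbed push-and-turn cap on the bottle, 50 mm in diameter, 30 mm high, 42 g. Origin: centre of its lower rim, 75.5 mm above the bottle's foot when closed (top then 125 mm above the bench); z up. Sprung up: starts down at 5 N, clears its 3 mm catches at 8.5 N, bottoms at 5.5 mm, 11.5 N.
- mouth (a point): Centre of the bottle's mouth, 90 mm above its foot. Held pressed over 3 mm, the cap turns anticlockwise seen from above, dragging up to 0.2 N m (an unclamped bottle turns with it); it lifts off when turned 40 to 80 degrees, with a stop at 86.
- dibber: Bystander: wooden dibber lying flat, shaft 220 mm long, 26 mm thick along its x axis, point at +x, T-handle 110 mm across. Origin on the bench, under its middle.
- pot: Bystander: grey ceramic pot, 110 mm in diameter, 95 mm high. Origin under its centre.
- cloche: Bystander: small bell-shaped glass cloche with a ball knob, 124 mm in diameter, 140 mm high. Origin under its centre.
Things that resemble listed ones, but are neither listed nor needed, are in the scene too. There is more than one size of the cap; the job needs the middle-sized. Of the things that look like the bottle, the middle-sized one is meant.

How it is judged:
By the outcome, as a careful person would: the job done as asked, in the order asked, and still so for the second after the job is handed in, while the arm keeps its last pose, push and grip.
It also fails if it takes over 51 s, if anything falls off the work surface, if the arm or the gripper's body presses on something with over 40 N, if the wrist force passes 120 N, or if a joint passes its speed limit or range.

## Working session

There is one attempt and no reset: what is moved stays moved. The work goes in short steps, Python scripts to look and compute and a tool call to move; the robot and the scene stay as the last step left them, time stands still between calls to the robot, and variables do not carry over. Pictures are saved under pics/ and viewed, about 8 in all and at most 12, crops included, and the job is handed in when it is done.

Besides the shell and the picture viewer there is one more tool, called after ">>>" by a JSON object that holds its "name" and its "arguments", one argument or row to a line. arm_command: Moves the arm, as the interface text tells. Its arguments: {"type":"object","properties":{"commands":{"type":"string"}},"required":["commands"]}

```bash
mkdir -p pics; ls
cat > h.py <<'E'
import numpy as np, cv2
from bench import robot, snapshot, models
from scipy.spatial.transform import Rotation as R
def ray(p,uv):
    x=cv2.undistortPoints(np.array([[uv]],float),np.array(p["camera_matrix"]),np.array(p["dist"]))[0,0]
    return np.array(p["origin"]),np.array(p["rotation"])@np.array([x[0],x[1],1])
def onz(p,uv,z):
    o,d=ray(p,uv); return o+d*(z-o[2])/d[2]
def px(p,c): return (c[0]*640,c[1]*400)
def proj(p,X):
    Rw=np.array(p["rotation"]).T; t=-Rw@np.array(p["origin"])
    return cv2.projectPoints(np.array(X,float).reshape(-1,3),cv2.Rodrigues(Rw)[0],t,np.array(p["camera_matrix"]),np.array(p["dist"]))[0][:,0]
E
python3 - <<'E'
from h import *
s=robot.get_obs(); print(s["tool_pos"],s["ee_rot"],s["wrist_force"],s["width"])
Z=dict(clamp=0,knob_grip=.072,jaw_face=.0425,fixed_face=.0425,bottle=.02,cap=.0955,mouth=.11,pot=0,cloche=0,dibber=0)
for n in("top","side"):
    p=snapshot(n); cv2.imwrite(f"pics/{n}0.png",p["img"]); print(n,np.round(p["origin"],3),np.round(p["rotation"],2).tolist())
    for q in Z:
        for d in models.tip_of(q,p)[:4]:
            u=px(p,d["centre"]); print(q,round(d["conf"],2),np.round(u),np.round(onz(p,u,Z[q])[:2],3))
E
```

```text
pics
[0.14641155 0.52958487 0.20431778] [-3.13941255e+00 -1.99726944e-04  2.87175038e+00] [ 0.48948902 -0.05411163  0.1833171 ] 0.09384086551632244
top [ 0.33  -0.036  1.119] [-2.95, 0.01, -1.55]Traceback (most recent call last):
  File "<stdin>", line 8, in <module>
  File "h.py", line 8, in onz
    o,d=ray(p,uv); return o+d*(z-o[2])/d[2]
                                       ~^^^
IndexError: invalid index to scalar variable.
```

```bash
sed -i 's/np.array(p\["rotation"\])/R.from_euler("xyz",p["rotation"]).as_matrix()/' h.py
cat > look.py <<'E'
from h import *
import sys
Z=dict(clamp=0,knob_grip=.072,jaw_face=.0425,fixed_face=.0425,bottle=.02,cap=.0955,mouth=.11,pot=0,cloche=0,dibber=0)
tag=sys.argv[1]; qs=sys.argv[2].split(",") if len(sys.argv)>2 else Z
for n in("top","side"):
    p=snapshot(n); cv2.imwrite(f"pics/{n}{tag}.png",p["img"]); print(n,np.round(p["origin"],3),np.round(p["rotation"],3))
    for q in qs:
        for d in models.tip_of(q,p)[:4]:
            u=px(p,d["centre"]); print(q,round(d["conf"],2),np.round(u),np.round(onz(p,u,Z[q])[:2],3))
E
python3 look.py 1
```

```text
top [ 0.33  -0.036  1.119] [-2.952  0.006 -1.554]
clamp 0.8 [321. 186.] [ 0.587 -0.023]
knob_grip 0.43 [350. 175.] [ 0.604 -0.101]
jaw_face 0.7 [319. 186.] [ 0.578 -0.016]
fixed_face 0.84 [279. 198.] [0.542 0.096]
fixed_face 0.41 [348. 176.] [ 0.609 -0.099]
bottle 0.88 [240. 250.] [0.397 0.202]
bottle 0.69 [301. 194.] [0.559 0.035]
bottle 0.54 [243. 162.] [0.653 0.209]
cap 0.87 [299. 191.] [0.55  0.037]
cap 0.59 [250. 196.] [0.537 0.168]
cap 0.45 [297. 185.] [0.566 0.042]
mouth 0.94 [228. 248.] [0.396 0.215]
mouth 0.76 [296. 185.] [0.563 0.044]
mouth 0.72 [232. 157.] [0.641 0.219]
pot 0.75 [191. 156.] [0.674 0.373]
cloche 0.61 [455. 190.] [ 0.583 -0.419]
cloche 0.4 [320. 187.] [ 0.585 -0.02 ]
side [ 0.425 -0.746  0.872] [-2.414 -0.014 -0.102]
clamp 0.58 [337. 212.] [ 0.578 -0.022]
knob_grip 0.62 [353. 217.] [ 0.604 -0.103]
jaw_face 0.89 [340. 203.] [ 0.584 -0.029]
fixed_face 0.56 [324. 174.] [0.555 0.084]
bottle 0.72 [327. 192.] [0.557 0.036]
bottle 0.71 [329. 169.] [0.574 0.128]
bottle 0.57 [351. 153.] [0.653 0.191]
cap 0.64 [276. 204.] [ 0.414 -0.064]
cap 0.51 [330. 171.] [0.565 0.042]
cap 0.44 [319. 160.] [0.538 0.089]
mouth 0.72 [263. 127.] [0.388 0.23 ]
mouth 0.65 [325. 169.] [0.549 0.036]
mouth 0.64 [348. 133.] [0.632 0.18 ]
pot 0.94 [347. 125.] [0.667 0.356]
cloche 0.74 [370. 355.] [ 0.593 -0.428]
dibber 0.75 [273. 128.] [0.417 0.362]
```

View pics/top1.png

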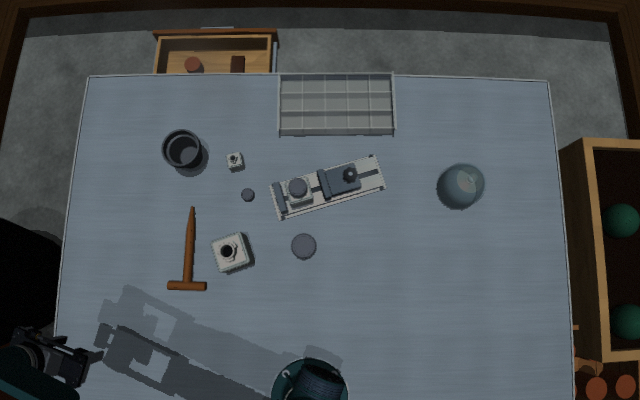

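View pics/side1.png

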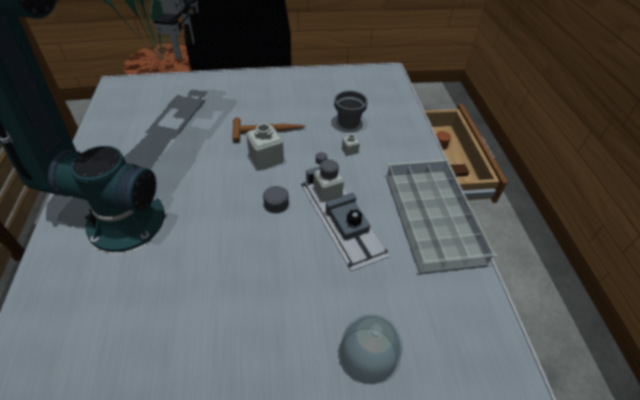

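Run:
```python
import cv2
a=cv2.imread("pics/top1.png")[145:225,265:395]; b=cv2.imread("pics/side1.png")[150:275,285:400]
cv2.imwrite("pics/c1.png",cv2.resize(a,None,fx=6,fy=6,interpolation=cv2.INTER_CUBIC))
cv2.imwrite("pics/c2.png",cv2.resize(b,None,fx=4.5,fy=4.5,interpolation=cv2.INTER_CUBIC))
```

```text
(no output)
```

View pics/c1.png

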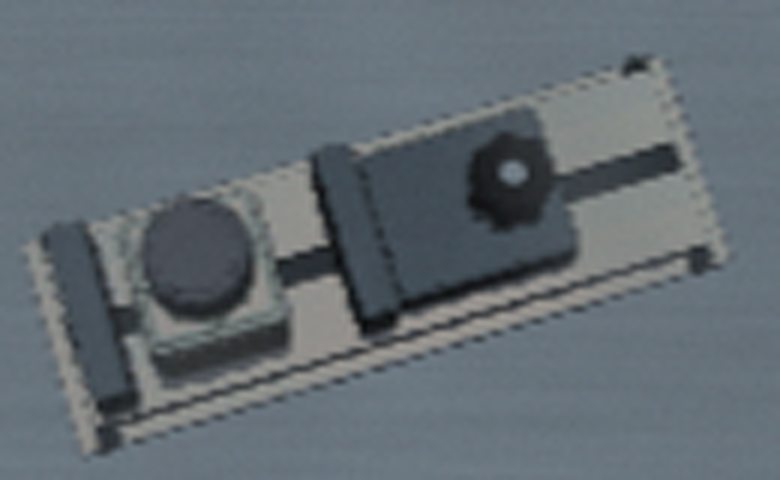

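View pics/c2.png

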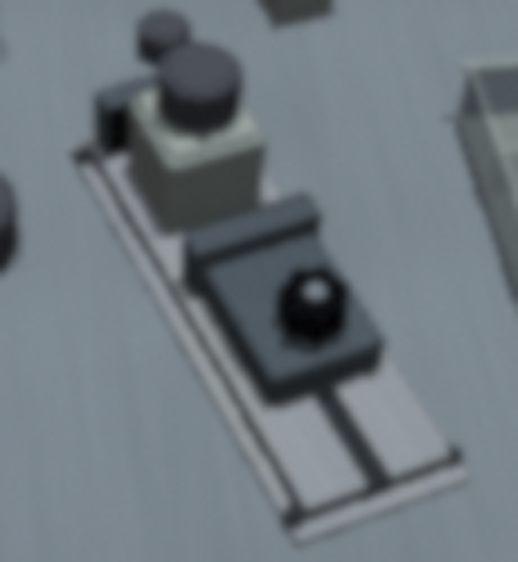

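Run:
```python
from h import *
p=snapshot("top"); q=snapshot("side")
def T(x,y,z): return onz(p,((x+.5)/6-.5+265,(y+.5)/6-.5+145),z)
def S(x,y,z): return onz(q,((x+.5)/4.5-.5+285,(y+.5)/4.5-.5+150),z)
tl,tr,br,bl=[T(*c,.02) for c in((27,243),(657,58),(727,258),(97,450))]
for a in(tl,tr,br,bl):print(np.round(a,4))
print("len",np.linalg.norm(tl-tr),np.linalg.norm(bl-br),"wid",np.linalg.norm(tl-bl),np.linalg.norm(tr-br))
d=(tl-tr)+(bl-br); yaw=np.degrees(np.arctan2(-d[0],d[1])); print("clamp yaw",yaw)
e=d/np.linalg.norm(d); c=(tl+tr+bl+br)/4+e*.02; print("origin",c)
k=T(511,180,.084); cp=T(197,250,.125)
print("knob",k,"cap",cp)
k2=S(314,296,.084);cp2=S(201,72,.125);print("side knob",k2,"cap",cp2)
lat=np.array([e[1],-e[0],0])
for v in(k,k2,cp,cp2,T(345,240,.065)): print("clampframe x,y", (v-c)@lat,(v-c)@e)
# reproject check on side
Y=np.deg2rad(yaw)
```

```text
[0.5839 0.1282 0.02  ]
[ 0.6814 -0.1763  0.02  ]
[ 0.5815 -0.209   0.02  ]
[0.4838 0.0907 0.02  ]
len 0.3197197604426683 0.31521292172995036 wid 0.10688628309129108 0.10506617351879387
clamp yaw 17.906610031493916
origin [ 0.57649151 -0.02258486  0.02      ]
knob [ 0.60175195 -0.10090824  0.084     ] cap [0.55754372 0.03810711 0.125     ]
side knob [ 0.60558932 -0.10805888  0.084     ] cap [0.55894759 0.03293602 0.125     ]
clampframe x,y -4.500911214948157e-05 -0.08229604404571621
clampframe x,y 0.00140789709331259 -0.09028016735160159
clampframe x,y 0.0006308056734652945 0.06357779586347176
clampframe x,y 0.0003767324870159688 0.05822555454282572
clampframe x,y -0.00042866923047696337 -0.0030129765616911646
```

```bash
cat > go.py <<'E'
from h import *
import sys
t=np.array([float(v) for v in sys.argv[1:4]])
s=robot.get_obs(); r=R.from_euler("xyz",s["ee_rot"])
d=r.inv().apply(t-s["tool_pos"])*1000; n=int(np.ceil(abs(d).max()/60))
print("t",s["time"],"tool mm",np.round(d,1),"n",n,np.round(d/n,1),"q",np.round(s["joint_positions"],2),"rpy",np.round(np.degrees(s["ee_rot"]),1))
E
python3 go.py .6035 -.1045 .17
```

```text
t 1.3 tool mm [-609.5 -489.9   35.4] n 11 [-55.4 -44.5   3.2] q [ 1.2   0.09  1.37  0.    1.68 -0.1 ] rpy [180.    0.  164.5]
```

>>> {"name": "arm_command", "arguments": {
  "commands": "-47 -38 2 0 0 0 1;-47 -38 2 0 0 0 1;-47 -38 2 0 0 0 1;-47 -38 2 0 0 0 1;-47 -38 2 0 0 0 1;-47 -38 2 0 0 0 1;-47 -38 2 0 0 0 1;-47 -38 2 0 0 0 1;-47 -38 2 0 0 0 1;-47 -38 2 0 0 0 1;-47 -38 2 0 0 0 1;-47 -38 2 0 0 0 1"
}}

```text
time: 2.8
tool_pos: [0.5824, -0.0726, 0.1833]
ee_rot: [3.135, 0.009, 2.881]
wrist_force: [0.5, 0.4, 0.3]
width: 0.0939
```

```bash
python3 go.py .6035 -.1045 .13
```

```text
t 2.8 tool mm [-28.1 -25.8  53.3] n 1 [-28.1 -25.8  53.3] q [-0.22  0.17  1.33  0.01  1.64 -1.53] rpy [179.6   0.5 165. ]
```

>>> {"name": "arm_command", "arguments": {
  "commands": "-14 -13 15 0 0 0 1;-12 -12 15 0 0 0 1;0 0 10 0 0 0 1;0 0 0 0 0 0 1"
}}

```text
time: 3.3
tool_pos: [0.6015, -0.1053, 0.1388]
ee_rot: [3.134, 0.004, 2.878]
wrist_force: [0.3, -0.2, 0.6]
width: 0.0938
```

```bash
python3 go.py .6035 -.1045 .059; python3 look.py 2 knob_grip,jaw_face,cap
python3 - <<'E'
import cv2,numpy as np
a=cv2.imread("pics/top2.png")[130:225,265:400]; b=cv2.imread("pics/side2.png")[130:265,285:400]
f=lambda i:cv2.resize(i,(int(i.shape[1]*500/i.shape[0]/1.35),int(500/1.35)),interpolation=cv2.INTER_CUBIC)
cv2.imwrite("pics/c3.png",np.hstack([f(a),f(b)]))
E
```

```text
t 3.3 tool mm [-1.4  0.6 79.8] n 2 [-0.7  0.3 39.9] q [-0.27  0.24  1.33  0.01  1.57 -1.58] rpy [179.5   0.2 164.9]
top [ 0.33  -0.036  1.119] [-2.952  0.006 -1.554]
knob_grip 0.61 [349. 176.] [ 0.6   -0.099]
jaw_face 0.78 [319. 187.] [ 0.574 -0.016]
cap 0.63 [297. 190.] [0.553 0.041]
cap 0.63 [303. 245.] [0.406 0.02 ]
cap 0.63 [191. 157.] [0.645 0.338]
cap 0.55 [251. 194.] [0.542 0.165]
side [ 0.425 -0.746  0.872] [-2.414 -0.014 -0.102]
knob_grip 0.71 [352. 216.] [ 0.602 -0.1  ]
jaw_face 0.92 [340. 203.] [ 0.583 -0.028]
cap 0.85 [273. 204.] [ 0.406 -0.062]
cap 0.75 [328. 173.] [0.558 0.035]
cap 0.59 [316. 161.] [0.53  0.087]
```

View pics/c3.png

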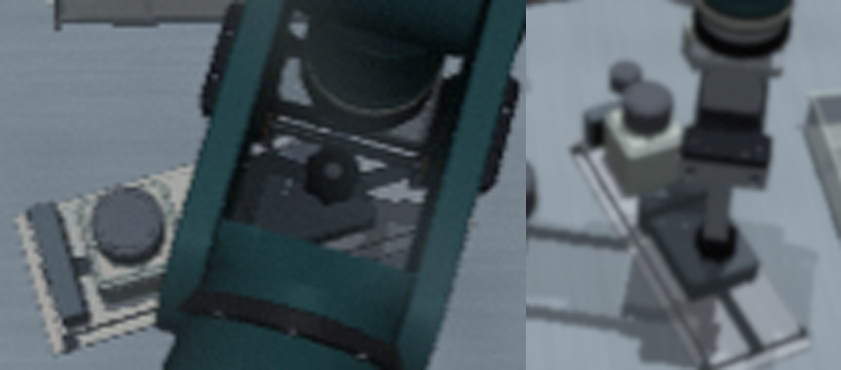

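>>> {"name": "arm_command", "arguments": {
  "commands": "0 3 25 0 0 0 1;0 0 25 0 0 0 1;0 0 18 0 0 0 1;0 0 10 0 0 0 1;0 0 0 0 0 0 1"
}}

```text
time: 4.32
tool_pos: [0.6064, -0.1033, 0.0635]
ee_rot: [3.134, 0.014, 2.878]
wrist_force: [0.8, 0.8, -0.4]
width: 0.0941
```

```bash
python3 go.py .602 -.102 .059
```

```text
t 4.325 tool mm [4.6 0.1 4.5] n 1 [4.6 0.1 4.5] q [-0.27  0.29  1.43  0.01  1.42 -1.57] rpy [179.6   0.8 164.9]
```

>>> {"name": "arm_command", "arguments": {
  "commands": "4 0 4 0 -0.8 0 1;0 0 0 0 0 0 1;0 0 0 0 0 0 0;0 0 0 0 0 0 0;0 0 0 0 0 0 0;0 0 0 0 0 0 0;0 0 0 0 0 0 0"
}}

```text
time: 5.2
tool_pos: [0.6042, -0.1028, 0.0626]
ee_rot: [3.134, 0.035, 2.877]
wrist_force: [-0.7, 0.1, 0.8]
width: 0.0476
```

```bash
python3 go.py .602 -.102 .059
```

```text
t 5.2 tool mm [2.4 0.2 3.5] n 1 [2.4 0.2 3.5] q [-0.27  0.27  1.45  0.01  1.39 -1.57] rpy [179.6   2.  164.9]
```

>>> {"name": "arm_command", "arguments": {
  "commands": "2 0 1 0.4 2 0 0;0 0 0 0 0 0 0;0 0 0 0 0 0 0;0 0 0 0 0 0 0"
}}

```text
time: 5.7
tool_pos: [0.6028, -0.1021, 0.0621]
ee_rot: [3.14, 0.001, 2.877]
wrist_force: [0.1, 0.0, 0.2]
width: 0.0395
```

>>> {"name": "arm_command", "arguments": {
  "commands": "2.7 4.2 0 0 0 0 0;4.4 6.7 0 0 0 0 0;4.4 6.7 0 0 0 0 0;4.4 6.7 0 0 0 0 0;0 0 0 0 0 0 0"
}}

```text
time: 6.32
tool_pos: [0.5934, -0.0728, 0.0621]
ee_rot: [3.141, 0.003, 2.878]
wrist_force: [0.0, 0.8, 0.5]
width: 0.0394
```

```bash
cat > cf.py <<'E'
from h import *
s=robot.get_obs(); y=np.deg2rad(17.9); e=np.array([-np.sin(y),np.cos(y)]); l=np.array([np.cos(y),np.sin(y)])
v=s["tool_pos"][:2]-np.array([.5765,-.0226]); print("clamp x %.1f y %.1f z %.1f mm"%(v@l*1e3,v@e*1e3,s["tool_pos"][2]*1e3),"rpy",np.round(np.degrees(s["ee_rot"]),1),"F l,e,z",np.round([s["wrist_force"][:2]@l,s["wrist_force"][:2]@e,s["wrist_force"][2]],1),"Tz",round(s["wrist_torque"][2],2),"w",round(s["width"],4),"t",round(s["time"],2),"q6",round(s["joint_positions"][5],2))
E
python3 cf.py
```

```text
clamp x 0.6 y -53.0 z 62.1 mm rpy [179.9   0.2 164.9] F l,e,z [0.3 0.8 0.5] Tz 0.08 w 0.0394 t 6.33 q6 -1.52
```

>>> {"name": "arm_command", "arguments": {
  "commands": "3.3 5.0 0 0 0 0 0;2.2 3.4 0 0 0 0 0;0 0 0 0 0 0 0"
}}

```text
time: 6.7
tool_pos: [0.5904, -0.0636, 0.0621]
ee_rot: [-3.141, 0.004, 2.877]
wrist_force: [-0.2, -1.4, -0.5]
width: 0.0395
```

```bash
python3 cf.py
```

```text
clamp x 0.6 y -43.3 z 62.1 mm rpy [-180.     0.3  164.8] F l,e,z [-0.7 -1.3 -0.5] Tz -0.04 w 0.0395 t 6.7 q6 -1.51
```

>>> {"name": "arm_command", "arguments": {
  "commands": "1.6 2.5 0 0 0 0 0;1.6 2.5 0 0 0 0 0"
}}

```text
time: 6.95
tool_pos: [0.5892, -0.0598, 0.0622]
ee_rot: [-3.137, 0.007, 2.876]
wrist_force: [2.6, -7.7, -2.3]
width: 0.0391
```

```bash
python3 cf.py
```

```text
clamp x 0.6 y -39.3 z 62.2 mm rpy [-179.8    0.4  164.8] F l,e,z [ 0.1 -8.1 -2.3] Tz 0.02 w 0.0391 t 6.95 q6 -1.5
```

>>> {"name": "arm_command", "arguments": {
  "commands": "1.1 1.7 0 0 0 0 0;0.8 1.2 0 0 0 0 0"
}}

```text
time: 7.2
tool_pos: [0.5892, -0.0598, 0.0621]
ee_rot: [-3.132, 0.011, 2.875]
wrist_force: [1.4, -5.3, -1.5]
width: 0.0395
```

```bash
python3 cf.py
```

```text
clamp x 0.6 y -39.4 z 62.1 mm rpy [-179.5    0.6  164.7] F l,e,z [-0.3 -5.4 -1.5] Tz 0.12 w 0.0395 t 7.2 q6 -1.49
```

>>> {"name": "arm_command", "arguments": {
  "commands": "0.8 1.2 0 0 0 9 0;1.0 1.1 0 0 0 9 0;0.8 0.6 0 0 0 9 0;0.9 0.5 0 0 0 9 0;0.9 0.4 0 0 0 9 0"
}}

```text
time: 7.82
tool_pos: [0.5912, -0.0575, 0.062]
ee_rot: [3.135, 0.024, 2.064]
wrist_force: [2.9, -3.5, -2.3]
width: 0.0391
```

```bash
python3 cf.py
```

```text
clamp x 3.2 y -37.8 z 62.0 mm rpy [179.6   1.4 118.2] F l,e,z [ 1.7 -4.3 -2.3] Tz 0.18 w 0.0391 t 7.83 q6 -0.67
```

>>> {"name": "arm_command", "arguments": {
  "commands": "0 -1 0 0 1 9 0;0 -0.7 0 0 0.4 9 0;0 0 0 0 0 8 0;0 0 0 0 0 0 0"
}}

```text
time: 8.32
tool_pos: [0.5929, -0.057, 0.062]
ee_rot: [3.126, -0.006, 1.598]
wrist_force: [1.7, -2.0, -0.3]
width: 0.0394
```

```bash
python3 cf.py
```

```text
clamp x 5.1 y -37.7 z 62.0 mm rpy [179.1  -0.3  91.6] F l,e,z [ 1.  -2.4 -0.3] Tz -0.09 w 0.0394 t 8.32 q6 -0.23
```

>>> {"name": "arm_command", "arguments": {
  "commands": "0 0 0 0 0 5 0;0 0 0 0 0 0 0"
}}

```text
time: 8.57
tool_pos: [0.5933, -0.0563, 0.062]
ee_rot: [3.126, -0.008, 1.517]
wrist_force: [2.6, -1.6, 0.0]
width: 0.0395
```

```bash
python3 cf.py
```

```text
clamp x 5.7 y -37.3 z 62.0 mm rpy [179.1  -0.4  86.9] F l,e,z [ 2.  -2.4  0. ] Tz 0.35 w 0.0395 t 8.57 q6 -0.14
```

>>> {"name": "arm_command", "arguments": {
  "commands": "0 0 0 0 0 0 1;0 0 0 0 0 0 1;0 0 0 0 0 0 1;0 0 0 0 0 0 1;0 0 -30 0 0 0 1;0 0 -50 0 0 0 1;0 0 -50 0 0 0 1;0 0 0 0 0 0 1"
}}

```text
time: 9.57
tool_pos: [0.5887, -0.0555, 0.1938]
ee_rot: [3.134, -0.012, 1.521]
wrist_force: [-0.0, 0.0, 0.5]
width: 0.0942
```

```bash
python3 cf.py; python3 look.py 3 knob_grip,jaw_face,cap
python3 - <<'E'
import cv2,numpy as np
a=cv2.imread("pics/top3.png")[145:225,265:395]; b=cv2.imread("pics/side3.png")[130:265,285:400]
f=lambda i:cv2.resize(i,None,fx=(h:=400/i.shape[0]),fy=h,interpolation=cv2.INTER_CUBIC)
x=np.hstack([f(a),f(b)]);print(x.shape)
cv2.imwrite("pics/c4.png",x[:,:])
E
```

```text
clamp x 1.5 y -35.0 z 193.8 mm rpy [179.6  -0.7  87.1] F l,e,z [-0.   0.   0.5] Tz 0.01 w 0.0942 t 9.57 q6 -0.15
top [ 0.33  -0.036  1.119] [-2.952  0.006 -1.554]
jaw_face 0.87 [307. 192.] [0.56  0.017]
jaw_face 0.68 [281. 200.] [0.536 0.09 ]
jaw_face 0.58 [190. 157.] [0.659 0.36 ]
cap 0.46 [295. 189.] [0.556 0.047]
cap 0.45 [250. 193.] [0.543 0.166]
side [ 0.425 -0.746  0.872] [-2.414 -0.014 -0.102]
knob_grip 0.5 [344. 204.] [ 0.588 -0.057]
jaw_face 0.9 [330. 190.] [0.564 0.021]
cap 0.66 [273. 206.] [ 0.407 -0.068]
cap 0.46 [326. 169.] [0.554 0.05 ]
cap 0.45 [319. 159.] [0.539 0.091]
(400, 991, 3)
```

```bash
python3 -c "
import cv2
x=cv2.imread('pics/c4.png');cv2.imwrite('pics/c4.png',cv2.resize(x,(796,321)))"; python3 go.py .556 .050 .16
```

```text
t 9.975 tool mm [102.9 -34.5  27.8] n 2 [ 51.4 -17.3  13.9] q [-0.2   0.18  1.3   0.01  1.66 -0.15] rpy [-179.6   -0.8   87.1]
```

View pics/c4.png

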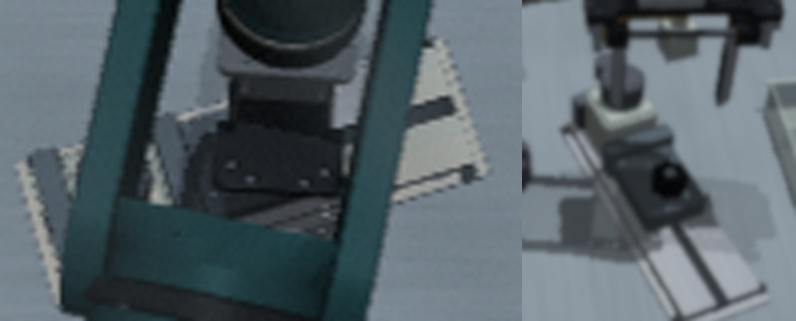

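>>> {"name": "arm_command", "arguments": {
  "commands": "50 -17 0 -0.4 -0.7 0 1;45 -15 0 0 0 0 1;6 -2 15 0 0 0 1;0 0 10 0 0 0 1;0 0 0 0 0 0 1"
}}

```text
time: 10.6
tool_pos: [0.5551, 0.0479, 0.1563]
ee_rot: [-3.136, -0.0, 1.517]
wrist_force: [1.0, -0.4, -0.3]
width: 0.0941
```

```bash
python3 cf.py;python3 go.py .556 .050 .102;  python3 look.py 4 cap
python3 - <<'E'
import cv2,numpy as np
b=cv2.imread("pics/side4.png")[100:240,260:420]
cv2.imwrite("pics/c5.png",cv2.resize(b,None,fx=4,fy=4,interpolation=cv2.INTER_CUBIC))
E
```

```text
clamp x 1.3 y 73.6 z 156.3 mm rpy [-179.7   -0.    86.9] F l,e,z [ 0.8 -0.7 -0.3] Tz 0.02 w 0.0941 t 10.6 q6 0.04
t 10.6 tool mm [ 2.2  1.1 54.3] n 1 [ 2.2  1.1 54.3] q [-0.02  0.12  1.43  0.    1.59  0.04] rpy [-179.7   -0.    86.9]
top [ 0.33  -0.036  1.119] [-2.952  0.006 -1.554]
cap 0.74 [304. 245.] [0.406 0.018]
side [ 0.425 -0.746  0.872] [-2.414 -0.014 -0.102]
cap 0.62 [327. 165.] [0.558 0.065]
cap 0.59 [276. 202.] [ 0.415 -0.055]
cap 0.4 [319. 162.] [0.538 0.079]
```

View pics/c5.png

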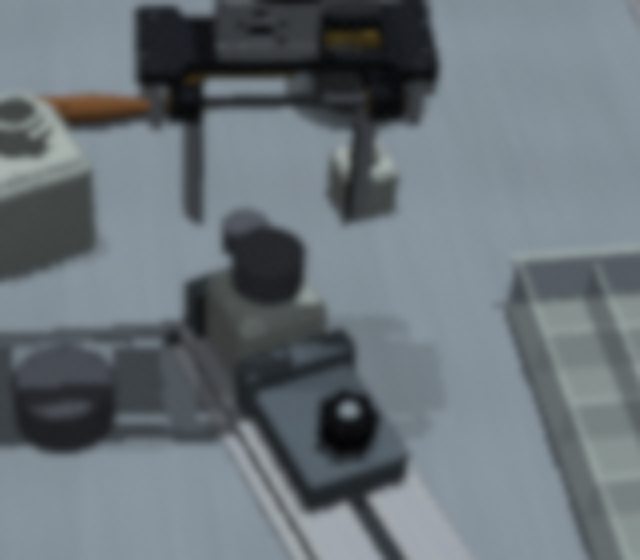

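Run:
```python
from h import *
p=snapshot("side"); f=lambda x,y:((x+.5)/4-.5+260,(y+.5)/4-.5+100)
print(onz(p,f(269,253),.125), onz(p,f(349,412),.084), proj(p,robot.get_obs()["tool_pos"]), f(275,219))
```

```text
[0.55394873 0.04392594 0.125     ] [ 0.59354716 -0.0644188   0.084     ] [[328.03152428 152.29384856]] (328.375, 154.375)
```

>>> {"name": "arm_command", "arguments": {
  "commands": "0 0 25 0 0 0 1;0 0 20 0 0 0 1;0 0 8 0 0 0 1;0 0 0 0 0 0 1"
}}

```text
time: 11.35
tool_pos: [0.5586, 0.0464, 0.1072]
ee_rot: [3.137, -0.001, 1.514]
wrist_force: [-0.2, 0.5, 0.1]
width: 0.0938
```

```bash
python3 cf.py;python3 go.py .5555 .048 .102
```

```text
clamp x 4.2 y 71.1 z 107.2 mm rpy [ 1.797e+02 -1.000e-01  8.680e+01] F l,e,z [-0.1  0.5  0.1] Tz 0.01 w 0.0938 t 11.35 q6 0.04
t 11.35 tool mm [ 1.4 -3.2  5.2] n 1 [ 1.4 -3.2  5.2] q [-0.02  0.15  1.5   0.    1.49  0.04] rpy [ 1.797e+02 -1.000e-01  8.680e+01]
```

>>> {"name": "arm_command", "arguments": {
  "commands": "2 -3 4.5 0 0 0 1;0 0 0 0 0 0 0.6;0 0 0 0 0 0 0.6;0 0 0 0 0 0 0.6;0 0 0 0 0 0 0.6"
}}

```text
time: 11.98
tool_pos: [0.5573, 0.0487, 0.1055]
ee_rot: [3.132, -0.001, 1.515]
wrist_force: [0.2, 0.7, -0.7]
width: 0.0581
```

```bash
python3 cf.py;python3 go.py .5555 .048 .102
```

```text
clamp x 3.6 y 73.8 z 105.5 mm rpy [ 1.794e+02 -1.000e-01  8.680e+01] F l,e,z [ 0.4  0.6 -0.7] Tz -0.0 w 0.0581 t 11.97 q6 0.04
t 11.975 tool mm [-0.8 -1.8  3.5] n 1 [-0.8 -1.8  3.5] q [-0.01  0.14  1.51  0.    1.48  0.04] rpy [ 1.794e+02 -1.000e-01  8.680e+01]
```

>>> {"name": "arm_command", "arguments": {
  "commands": "0 -1 4 0.5 0 0 0.6;0 0 3 0 0 0 0.6;0 0 0 0 0 0 0.5;0 0 0 0 0 0 0.5"
}}

```text
time: 12.48
tool_pos: [0.5547, 0.049, 0.0978]
ee_rot: [-3.138, -0.001, 1.515]
wrist_force: [-1.2, -0.1, 2.4]
width: 0.0495
```

```bash
python3 cf.py
```

```text
clamp x 1.3 y 74.9 z 97.8 mm rpy [-1.798e+02 -1.000e-01  8.680e+01] F l,e,z [-1.2  0.3  2.4] Tz -0.02 w 0.0495 t 12.47 q6 0.04
```

>>> {"name": "arm_command", "arguments": {
  "commands": "0 0 0 0 0 0 0;0 0 0 0 0 0 0;0 0 2 0 0 0 0;0 0 2 0 0 0 0"
}}

```text
time: 12.98
tool_pos: [0.5548, 0.049, 0.0958]
ee_rot: [-3.139, -0.001, 1.515]
wrist_force: [-4.4, 0.5, 6.4]
width: 0.0492
```

```bash
python3 cf.py
```

```text
clamp x 1.3 y 74.8 z 95.8 mm rpy [-1.799e+02 -1.000e-01  8.680e+01] F l,e,z [-4.   1.9  6.4] Tz -0.01 w 0.0492 t 12.97 q6 0.04
```

>>> {"name": "arm_command", "arguments": {
  "commands": "0 -0.5 3 0 0 0 0;0 -0.5 3 0 0 0 0"
}}

```text
time: 13.22
tool_pos: [0.5545, 0.0489, 0.0934]
ee_rot: [3.141, -0.001, 1.515]
wrist_force: [-4.8, -0.0, 9.6]
width: 0.0492
```

```bash
python3 cf.py
```

```text
clamp x 1.1 y 74.8 z 93.4 mm rpy [ 1.799e+02 -1.000e-01  8.680e+01] F l,e,z [-4.5  1.4  9.6] Tz -0.0 w 0.0492 t 13.22 q6 0.04
```

>>> {"name": "arm_command", "arguments": {
  "commands": "0 -0.5 2.5 0 0 -6 0;0 -0.5 2.5 0 0 -8 0;0 -0.3 2.5 0 0 -8 0"
}}

```text
time: 13.6
tool_pos: [0.5567, 0.0494, 0.0936]
ee_rot: [3.129, 0.002, 1.911]
wrist_force: [-4.0, 2.4, 9.6]
width: 0.049
```

```bash
python3 cf.py
```

```text
clamp x 3.3 y 74.6 z 93.6 mm rpy [1.793e+02 1.000e-01 1.095e+02] F l,e,z [-3.1  3.5  9.6] Tz -0.12 w 0.049 t 13.6 q6 -0.35
```

>>> {"name": "arm_command", "arguments": {
  "commands": "0 0 2.5 0.5 0 -8 0;0 0 2.5 0.3 0 -8 0;0 0 2.5 0 0 -8 0"
}}

```text
time: 13.98
tool_pos: [0.5574, 0.0498, 0.0932]
ee_rot: [3.141, 0.006, 2.343]
wrist_force: [-5.0, 0.3, 10.3]
width: 0.0493
```

```bash
python3 cf.py
```

```text
clamp x 4.1 y 74.7 z 93.2 mm rpy [180.    0.3 134.2] F l,e,z [-4.7  1.9 10.3] Tz -0.17 w 0.0493 t 13.97 q6 -0.78
```

>>> {"name": "arm_command", "arguments": {
  "commands": "0 0 2.5 0 0 -8 0;0 0 2.5 0 0 -7 0;0 0 0 0 0 0 0"
}}

```text
time: 14.35
tool_pos: [0.5578, 0.0502, 0.0944]
ee_rot: [3.14, 0.008, 2.614]
wrist_force: [-3.2, 0.9, 4.7]
width: 0.0491
```

```bash
python3 cf.py
```

```text
clamp x 4.6 y 75.0 z 94.4 mm rpy [179.9   0.5 149.8] F l,e,z [-2.7  1.8  4.7] Tz 0.01 w 0.0491 t 14.35 q6 -1.05
```

>>> {"name": "arm_command", "arguments": {
  "commands": "0 0 -4 0 0 0 0;0 0 -6 0 0 0 0;0 0 -6 0 0 0 0"
}}

```text
time: 14.72
tool_pos: [0.5577, 0.0501, 0.1102]
ee_rot: [3.141, 0.008, 2.614]
wrist_force: [0.0, -0.6, -0.6]
width: 0.049
```

```bash
python3 cf.py
```

```text
clamp x 4.5 y 74.9 z 110.2 mm rpy [180.    0.5 149.8] F l,e,z [-0.2 -0.6 -0.6] Tz -0.03 w 0.049 t 14.72 q6 -1.05
```

>>> {"name": "arm_command", "arguments": {
  "commands": "0 0 -15 0 0.4 0 0;0 0 -20 0 0 0 0;0 0 -20 0 0 0 0;0 0 -18 0 0 0 0;0 0 -8 0 0 0 0;0 0 0 0 0 0 0;0 0 0 0 0 0 0"
}}

```text
time: 15.6
tool_pos: [0.5596, 0.0501, 0.1973]
ee_rot: [3.138, 0.005, 2.614]
wrist_force: [0.2, 0.1, -0.5]
width: 0.0492
```

```bash
python3 cf.py; python3 go.py .5577 .0501 .192
```

```text
clamp x 6.3 y 74.4 z 197.3 mm rpy [179.8   0.3 149.8] F l,e,z [ 0.2  0.1 -0.5] Tz -0.0 w 0.0492 t 15.6 q6 -1.06
t 15.6 tool mm [ 1.6 -1.   5.3] n 1 [ 1.6 -1.   5.3] q [-0.01  0.11  1.36  0.    1.66 -1.06] rpy [179.8   0.3 149.8]
```

>>> {"name": "arm_command", "arguments": {
  "commands": "1.6 -1 5 0 0.3 0 0;0 0 0 0 0 0 0;0 0 0 0 0 0 0;0 0 0 0 0 0 0"
}}

```text
time: 16.1
tool_pos: [0.5564, 0.0501, 0.1892]
ee_rot: [3.14, -0.005, 2.614]
wrist_force: [-0.5, 1.8, -0.6]
width: 0.0489
```

```bash
python3 cf.py; python3 look.py 5 cap,mouth,knob_grip,jaw_face,pot,cloche,dibber
python3 - <<'E'
import cv2,numpy as np
a=cv2.imread("pics/top5.png")[120:310,150:490];b=cv2.imread("pics/side5.png")[80:280,250:430]
b=cv2.resize(b,None,fx=2.5,fy=2.5,interpolation=cv2.INTER_CUBIC)
a=cv2.resize(a,(340,190)); c=np.zeros((500,790,3),np.uint8); c[:500,:450]=b; c[:190,450:790]=a
cv2.imwrite("pics/c6.png",c)
E
```

```text
clamp x 3.2 y 75.4 z 189.2 mm rpy [179.9  -0.3 149.8] F l,e,z [ 0.1  1.9 -0.6] Tz 0.01 w 0.0489 t 16.1 q6 -1.06
top [ 0.33  -0.036  1.119] [-2.952  0.006 -1.554]
cap 0.78 [300. 247.] [0.402 0.029]
cap 0.64 [247. 192.] [0.547 0.176]
cap 0.61 [293. 181.] [0.579 0.052]
cap 0.54 [457. 186.] [ 0.572 -0.392]
mouth 0.59 [229. 250.] [0.39  0.213]
mouth 0.49 [292. 190.] [0.552 0.054]
mouth 0.35 [232. 157.] [0.64 0.22]
knob_grip 0.67 [335. 180.] [ 0.588 -0.062]
jaw_face 0.79 [305. 193.] [0.558 0.022]
jaw_face 0.41 [288. 183.] [0.587 0.07 ]
pot 0.8 [190. 157.] [0.672 0.376]
cloche 0.57 [457. 186.] [ 0.593 -0.426]
cloche 0.47 [306. 192.] [0.57  0.022]
dibber 0.67 [190. 238.] [0.427 0.355]
side [ 0.425 -0.746  0.872] [-2.414 -0.014 -0.102]
cap 0.7 [329. 144.] [0.576 0.155]
cap 0.64 [275. 203.] [ 0.41 -0.06]
cap 0.55 [319. 162.] [0.537 0.079]
cap 0.51 [369. 357.] [ 0.572 -0.465]
mouth 0.84 [349. 137.] [0.633 0.163]
mouth 0.76 [266. 125.] [0.396 0.238]
mouth 0.55 [326. 166.] [0.552 0.049]
mouth 0.2 [327. 174.] [0.552 0.018]
knob_grip 0.56 [343. 204.] [ 0.586 -0.058]
knob_grip 0.24 [325. 192.] [ 0.544 -0.01 ]
jaw_face 0.85 [334. 192.] [0.573 0.012]
pot 0.81 [346. 123.] [0.668 0.369]
cloche 0.93 [371. 355.] [ 0.595 -0.428]
cloche 0.37 [334. 191.] [0.58  0.055]
dibber 0.69 [275. 130.] [0.422 0.351]
```

View pics/c6.png

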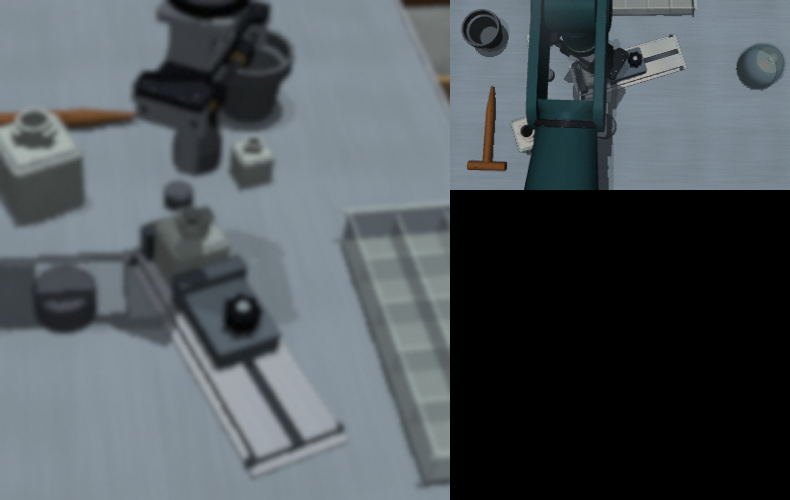

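>>> {"name": "arm_command", "arguments": {
  "commands": "-1 0 -2.5 0 -0.2 0 0;0 0 0 0 0 0 0;0 0 0 0 0 0 0;0 0 0 0 0 0 0"
}}

```text
time: 17.4
tool_pos: [0.5575, 0.0495, 0.1923]
ee_rot: [3.14, -0.001, 2.614]
wrist_force: [0.0, 0.7, -0.7]
width: 0.0493
```

```bash
python3 cf.py; python3 -c "
from h import *
print(np.abs(robot.get_obs()['qvel']).max()); print(robot.close_job())"
```

```text
clamp x 4.1 y 74.5 z 192.3 mm rpy [179.9  -0.  149.8] F l,e,z [ 0.2  0.7 -0.7] Tz -0.0 w 0.0493 t 17.4 q6 -1.06
0.001542819280441699
the job is handed in; nothing more can be done
None
```

The job is done and handed in at 17.4 s. The cap is off and held level (within about 0.1°), with its rim about 80 mm above the bottle's open mouth.

- **Clamp:** I slid the jaw up by its knob until the bottle stalled it at 5–8 N. I then turned the knob about 78° (1.36 rad) clockwise, and the torque rose to 0.35 N m, so it should be tight.
- **Cap:** I pressed it at about 10 N, roughly 4 mm down, turned it 63° anticlockwise while held down, and lifted it straight off.
- **Last checks:** After the lift the wrist force was near zero and the fingers were still 49 mm apart. The last picture, taken just before a final 3 mm rise, showed the bottle upright and uncapped between both jaws. The pot and cloche read within about 1.5 cm of where they first were and the dibber within about 1.2 cm. That is the networks' scatter, and the arm never went near them.

The knob's tightness is judged only from the angle turned and the torque, with no separate pull test. The touch-based clamp centre line and the camera estimates differed by about 4 mm. After the lift the networks' cap position on the pictures disagreed with the arm pose, because the height they are read at was for the closed cap. I relied on the arm pose for the final position.

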